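Find the empty reagent bay and push its cover open

TASK

One of the four reagent bays of the analyser is empty: its cover tips when you press on the ribbed pad, while the full bays' covers stay firm. Press the pads to find the cover that tips, then push that cover open until it stands nearly upright at its stop, and leave it so for refilling, the other three shut. Only press and push with the fingertips: pull no cover off its pivot, pick up nothing, and leave the vials, bottles and other things around where they stand.

Things in the scene. Friction and masses are not known exactly. Their poses are not given: they have to be found in the camera images.
- unit: the reagent unit, a fixed cream-white box 210 mm deep (x), 440 mm wide (y), 90 mm high; origin at the centre of its underside on the bench; its x axis points away from the robot, y along the row of covers. Four identical grey covers lie flush in its top in a row along y, 105 mm apart centre to centre, at unit y = +157.5, +52.5, -52.5 and -157.5 mm, x = 0. Under each cover is a bay 82 mm deep, and its opening is 2 mm longer and wider than the cover
- pivot_1 (a point): middle of the pivot pin of cover 1 (counted from the unit's +y end), at the cover's centre, 3 mm below its top face and the unit's top; axes as the unit's. The cover is 110 mm along x, 66 mm along y, 6 mm thick; a ribbed black rubber press pad (26 x 50 mm, 2 mm high, ribs to 3 mm) lies on its far (+x) end, its centre 38 mm from the pin. The pin sits in open-topped clips, and about 6 N of upward pull draws it out
- cover_1 (a joint): tip angle of cover 1 about its pin (the pin runs along the unit's y): 0 = flush and shut; grows as the padded far (+x) end goes down into the bay and the plain near (-x) end rises; stop at 1.4 (almost upright). It cannot tip the other way. If a full cassette is in the bay the padded end gives no more than about 2 mm (0.05 rad). If the bay is empty it tips with about 2 N on the pad, and stays by its stiff hinge (0.07 N m) at any angle where it is left
- pivot_2 (a point): middle of the pivot pin of cover 2 (counted from the unit's +y end), at the cover's centre, 3 mm below its top face and the unit's top; axes as the unit's. The cover is 110 mm along x, 66 mm along y, 6 mm thick; a ribbed black rubber press pad (26 x 50 mm, 2 mm high, ribs to 3 mm) lies on its far (+x) end, its centre 38 mm from the pin. The pin sits in open-topped clips, and about 6 N of upward pull draws it out
- cover_2 (a joint): tip angle of cover 2 about its pin (the pin runs along the unit's y): 0 = flush and shut; grows as the padded far (+x) end goes down into the bay and the plain near (-x) end rises; stop at 1.4 (almost upright). It cannot tip the other way. If a full cassette is in the bay the padded end gives no more than about 2 mm (0.05 rad). If the bay is empty it tips with about 2 N on the pad, and stays by its stiff hinge (0.07 N m) at any angle where it is left
- pivot_3 (a point): middle of the pivot pin of cover 3 (counted from the unit's +y end), at the cover's centre, 3 mm below its top face and the unit's top; axes as the unit's. The cover is 110 mm along x, 66 mm along y, 6 mm thick; a ribbed black rubber press pad (26 x 50 mm, 2 mm high, ribs to 3 mm) lies on its far (+x) end, its centre 38 mm from the pin. The pin sits in open-topped clips, and about 6 N of upward pull draws it out
- cover_3 (a joint): tip angle of cover 3 about its pin (the pin runs along the unit's y): 0 = flush and shut; grows as the padded far (+x) end goes down into the bay and the plain near (-x) end rises; stop at 1.4 (almost upright). It cannot tip the other way. If a full cassette is in the bay the padded end gives no more than about 2 mm (0.05 rad). If the bay is empty it tips with about 2 N on the pad, and stays by its stiff hinge (0.07 N m) at any angle where it is left
- pivot_4 (a point): middle of the pivot pin of cover 4 (counted from the unit's +y end), at the cover's centre, 3 mm below its top face and the unit's top; axes as the unit's. The cover is 110 mm along x, 66 mm along y, 6 mm thick; a ribbed black rubber press pad (26 x 50 mm, 2 mm high, ribs to 3 mm) lies on its far (+x) end, its centre 38 mm from the pin. The pin sits in open-topped clips, and about 6 N of upward pull draws it out
- cover_4 (a joint): tip angle of cover 4 about its pin (the pin runs along the unit's y): 0 = flush and shut; grows as the padded far (+x) end goes down into the bay and the plain near (-x) end rises; stop at 1.4 (almost upright). It cannot tip the other way. If a full cassette is in the bay the padded end gives no more than about 2 mm (0.05 rad). If the bay is empty it tips with about 2 N on the pad, and stays by its stiff hinge (0.07 N m) at any angle where it is left
- vial_a: bystander, loose: small capped amber vial, 20 mm across, 38 mm tall, standing on the unit's top between two covers; origin at the centre of its underside
- vial_b: bystander, loose: second small capped amber vial, 20 mm across, 38 mm tall, standing on the unit's top between two covers; origin at the centre of its underside
- sample_cup: bystander, loose: small white open cup, 24 mm across, 28 mm tall, standing on the unit's top between the two middle covers; origin at the centre of its underside
- reagent_bottle: bystander, loose: white bottle with a screw cap, 56 mm across, 120 mm tall, on the bench beside the unit's left (+y) end; origin at the centre of its underside
- beaker: bystander, loose: glass beaker, 70 mm across, 90 mm tall, on the bench beside the unit's right (-y) end; origin at the centre of its underside
- tube_rack: bystander, loose: blue rack of capped tubes, 50 x 150 mm, 94 mm tall, on the bench beyond the unit; origin at the centre of its underside
- tip_box: bystander, loose: clear box with blue lid, 74 x 114 mm, 57 mm tall, on the bench beyond the unit; origin at the centre of its underside

How it is judged:
By the outcome, as a careful person would: the job done as asked, in the order asked, and still so for the second after the job is handed in, with the robot touching nothing.
It also fails if it takes over 54 s, if anything falls off the work surface, if the arm or the gripper's body presses on something with over 40 N, if the wrist force passes 120 N, or if a joint passes its speed limit or range.

ROBOT

A 7-joint arm with a two-finger parallel gripper is mounted at the origin on the work surface. World frame = base frame: x ahead of the robot, y to its left, z up, the work surface at z = 0. Lengths are in m, angles in degrees, forces in N, time in s.
With the tool pointing down it reaches from about 0.425 to 0.875 m from the base axis. Payload 4.7 kg.
Tool frame: the origin (TCP) lies on the mounting face of the last link; the fingertips stand 182 mm ahead of it and the grasp point (between the pads) lies 164 mm ahead of it; z points along the fingers, y is the line along which they close (so a half turn about z gives the same grasp; the last joint's range is limited). The gripper opens to 87 mm and grips with 3 to 60 N. Pads are 19 mm wide; open, the fingers measure 117 mm over their backs; the gripper's body (75 mm by 190 mm) begins 51 mm behind the grasp point.
Start: joints at [-72.302, 18.392, -4.016, 83.108, 1.295, 78.541, -3.26], TCP at [0.189, 0.622, 0.405] pointing down, gripper open.
Joint ranges: [-163.93, 163.93], [-17.29, 119.83], [-79.2, 71.16], [3.27, 140.29], [-89.18, 269.18], [5.43, 117.66], [-154.24, 154.24]. Speed limits (degrees/s): [147.25, 147.25, 180, 180, 180, 180, 180].

INTERFACE

Orientations are given as [roll, pitch, yaw] about the fixed x, y, z axes, in that order (R = Rz(yaw) Ry(pitch) Rx(roll)).
In Python, from cell import env gives the robot as it stands.
- The arm moves only by the tool servo_tool, never from a script. Its argument "plan" is a list of rows, each an object with "xyz": the shift along the tool's x, y, z in cm, a list of three; "twist": the turn, a rotation vector about the tool's x, y, z in degrees, a list of three; "jaw": the closure, from 0 (fully open) to 1 (shut). In form: [{"xyz": [x, y, z], "twist": [wx, wy, wz], "jaw": jaw}, ...]. A call has 1 to 10 rows; each row is the pose to reach, as a shift and turn from the pose commanded when the call began, along the tool's axes at that moment; what a row does not reach only later rows make up. A row lasts 1/12 s, in which the tool goes at most 41.7 mm and 7.16 degrees, less where a joint would pass 70% of its speed; a pose out of reach is approached as far as the arm can. A call with a gripper value outside its range is refused whole. The fingers move at their own pace and stop on an object; "newtons" is the grip in N (left out, the last holds). Time passes only in rows, so rows that repeat a pose let the fingers close. It gives the time, the measured TCP pose, the force, the opening and the grip force at its end, in the units of the state.
- env.get_obs(): the state, without advancing time (a new reading comes with each control period).
- env.read_camera(name): name is "scene" or "top"; returns a dict with "img" (420x560x3 uint8, red, green, blue), "camera_matrix" (3x3 intrinsics, pixels), "R" (3x3) and "t" (3): a world point X has camera coordinates R X + t. Camera axes: x right, y down, z forward; pixel columns grow to the right and rows downward; lengths in m; the calibration is good to about 2 mm. A picture is of the moment at which its call begins. There is no depth.
- env.sign_off(): hands the job in; it is judged then, once.
The state is a dict: "time_s": time; "qpos": joint angles; "joint_velocities": joint speeds; "effort": joint torques, N m; "tool_pos": TCP position; "tool_rot": TCP orientation; "force": force on the tool from outside, world axes, zero at the start; "wrist_torque": the same for the moment, N m; "grip_width": finger opening in m; "grasp_force": force on a finger pad.
Only numpy, scipy, OpenCV 4.12 (cv2) and the standard library are available. Lean on these libraries where they do the work, as an engineer would, in place of code of your own. Each camera call takes 0.05 s, during which the arm holds its last target. There are 200 camera calls.

## Working session

There is one attempt and no reset: what is moved stays moved. The work goes in short steps, Python scripts to look and compute and a tool call to move; the robot and the scene stay as the last step left them, time stands still between calls to the robot, and variables do not carry over. Pictures are saved under pics/ and viewed, at most 10 in all, crops included, and the job is handed in when it is done.

Besides the shell and the picture viewer there is one more tool, called as name(argument=value, ...), one argument or row to a line, values as JSON. servo_tool: Moves the arm, as the interface text tells. Its arguments: {"type":"object","properties":{"plan":{"type":"array","items":{"type":"object","properties":{"xyz":{"type":"array","items":{"type":"number"}},"twist":{"type":"array","items":{"type":"number"}},"jaw":{"type":"number"}}}},"newtons":{"type":"number"}},"required":["plan"]}

```bash
mkdir -p pics; python3 - <<'E'
from cell import env
import cv2
o=env.get_obs();print(o)
for n in("scene","top"):
    c=env.read_camera(n);cv2.imwrite(f"pics/{n}0.png",c["img"][:,:,::-1]);print(n,c["camera_matrix"],c["R"],c["t"])
E
```

```text
{'time_s': 0.0, 'qpos': array([-72.30252497,  18.43960659,  -4.01525654,  83.17464722,
         1.29603111,  78.53996494,  -3.26087468]), 'joint_velocities': array([-0.03281878,  0.12657788, -0.02180189, -0.12945976, -0.04487917,
       -0.07695794, -0.06450051]), 'effort': array([-4.44802390e-04, -4.91278338e+01, -4.04314790e-01, -3.12533605e+01,
       -6.39710831e-02,  4.37267090e-02,  1.83898655e-04]), 'tool_pos': array([0.18882229, 0.62175984, 0.40365718]), 'tool_rot': array([-1.79891079e+02,  6.79262530e-03,  1.63111346e+02]), 'force': array([0.37665793, 0.20350531, 0.74224659]), 'wrist_torque': array([ 0.07582864,  0.09017979, -0.01530104]), 'grasp_force': 0.0, 'grip_width': 0.08684739685284391}
scene [[419.1483241    0.         275.71851668]
 [  0.         419.1483241  212.90007564]
 [  0.           0.           1.        ]] [[-0.52485793  0.85100801  0.01759328]
 [ 0.58177478  0.37374313 -0.72239475]
 [-0.62133908 -0.36891929 -0.69125704]] [ 0.30796856 -0.29796914  1.35355915]
top [[398.98694337   0.         277.68026837]
 [  0.         398.98694337 209.47889916]
 [  0.           0.           1.        ]] [[-0.02737462 -0.99927898  0.02630882]
 [-0.99607195  0.02505074 -0.08493014]
 [ 0.08420985 -0.02853041 -0.99603952]] [0.02426334 0.61570397 0.88433016]
```

View pics/top0.png

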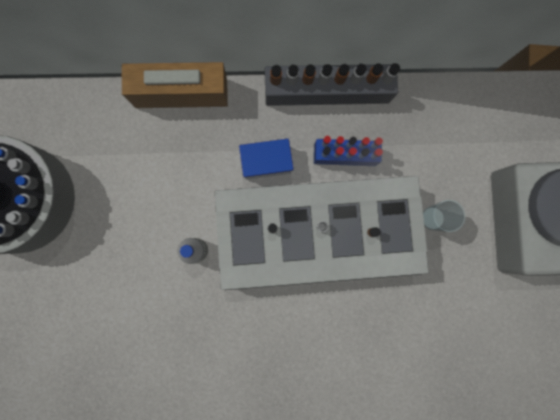

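View pics/scene0.png

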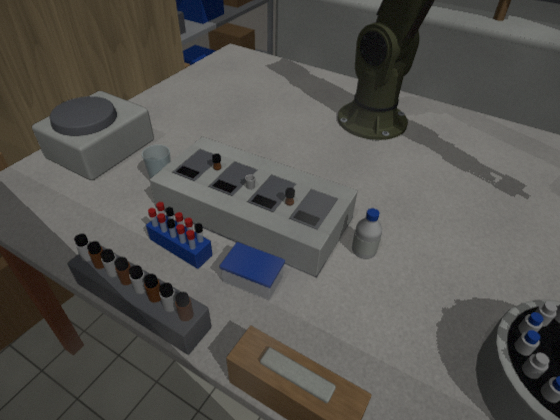

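The top view shows the unit with pads at about (246,219), (296,216), (345,212), (394,208). The small vials and cup stand between the covers at (272,228), (322,227) and (374,232).

```bash
cat > h.py <<'E'
import numpy as np, cv2
from cell import env
def ray(c,uv,z):
    K,R,t=c["camera_matrix"],c["R"],np.array(c["t"])
    d=R.T@np.linalg.inv(K)@np.array([uv[0],uv[1],1.]); o=-R.T@t
    return o+d*(z-o[2])/d[2]
def proj(c,X):
    p=c["camera_matrix"]@(c["R"]@np.asarray(X)+c["t"]); return p[:2]/p[2]
E
python3 - <<'E'
from h import *
c=env.read_camera("top");g=cv2.cvtColor(c["img"],cv2.COLOR_RGB2GRAY)
P=[]
for (u,v) in [(246,219),(296,216),(345,212),(394,208)]:
    s=g[v-12:v+13,u-18:u+19]; m=(s<45).astype(np.uint8)
    n,l,st,ce=cv2.connectedComponentsWithStats(m); i=1+np.argmax(st[1:,4])
    uv=ce[i]+[u-18,v-12]; X=ray(c,uv,.092); P.append(X); print(uv,st[i],X.round(4))
P=np.array(P); print(np.linalg.norm(np.diff(P,axis=0),axis=1))
d=P[0]-P[3]; yaw=np.arctan2(-d[0],d[1]); ex=np.array([np.cos(yaw),np.sin(yaw)]); ey=np.array([-ex[1],ex[0]])
C=P.mean(0)[:2]-.038*ex
print("yaw",np.degrees(yaw),"C",C)
img=cv2.resize(c["img"],None,fx=3,fy=3,interpolation=cv2.INTER_CUBIC)
def poly(pts,z):
    q=np.array([proj(c,[*(C+a*ex+b*ey),z]) for a,b in pts]); cv2.polylines(img,[np.int32((q+.5)*3-.5)],True,(255,0,0),1)
poly([(.105,.22),(.105,-.22),(-.105,-.22),(-.105,.22)],.09)
for y in(.1575,.0525,-.0525,-.1575):
    poly([(.055,y+.033),(.055,y-.033),(-.055,y-.033),(-.055,y+.033)],.09)
    poly([(.051,y+.025),(.051,y-.025),(.025,y-.025),(.025,y+.025)],.093)
    print((C+.038*ex+y*ey).round(4))
for n,uv in dict(va=(272,228),cup=(322,226),vb=(374,232)).items():
    X=ray(c,uv,.128 if n!="cup" else .118)[:2]-C; print(n,X@ex,X@ey)
cv2.imwrite("pics/fit.png",img[480:900,600:1320,::-1])
E
```

```text
[246.17613636 219.10227273] [  8   7  21  11 176] [0.5919 0.0769 0.092 ]
[290.30555556 215.20833333] [ 7  8 14  9 72] [ 0.5977 -0.0164  0.092 ]Traceback (most recent call last):
  File "<stdin>", line 6, in <module>
    return _wrapfunc(a, 'argmax', axis=axis, out=out, **kwds)
    return bound(*args, **kwds)
ValueError: attempt to get argmax of an empty sequence
```

```bash
python3 - <<'E'
from h import *
c=env.read_camera("top");g=cv2.cvtColor(c["img"],cv2.COLOR_RGB2GRAY)
P=[]
for (u,v) in [(246,219),(296,216),(345,212),(394,208)]:
    s=g[v-12:v+13,u-16:u+17]; th=(np.median(g[v-2:v+3,u-3:u+4])+np.median(g[v+15:v+25,u-5:u+6]))/2
    n,l,st,ce=cv2.connectedComponentsWithStats((s<th).astype(np.uint8)); i=l[12,16]
    uv=ce[i]+[u-16,v-12]; X=ray(c,uv,.0925); P.append(X); print(th,uv,st[i],X.round(4))
P=np.array(P); print(np.linalg.norm(np.diff(P,axis=0),axis=1))
d=P[0]-P[3]; yaw=np.arctan2(-d[0],d[1]); ex=np.array([np.cos(yaw),np.sin(yaw)]); ey=np.array([-ex[1],ex[0]])
C=P.mean(0)[:2]-.038*ex
print("yaw",np.degrees(yaw),"C",C)
img=cv2.resize(c["img"],None,fx=3,fy=3,interpolation=cv2.INTER_CUBIC)
def poly(pts,z):
    q=np.array([proj(c,[*(C+a*ex+b*ey),z]) for a,b in pts]); cv2.polylines(img,[np.int32((q+.5)*3-.5)],True,(255,0,0),1)
poly([(.105,.22),(.105,-.22),(-.105,-.22),(-.105,.22)],.09)
for y in(.1575,.0525,-.0525,-.1575):
    poly([(.055,y+.033),(.055,y-.033),(-.055,y-.033),(-.055,y+.033)],.09)
    poly([(.051,y+.025),(.051,y-.025),(.025,y-.025),(.025,y+.025)],.093)
    print((C+.038*ex+y*ey).round(4))
for n,uv in dict(va=(272,228),cup=(322,226),vb=(374,232)).items():
    X=ray(c,uv,.128 if n!="cup" else .118)[:2]-C; print(n,X@ex,X@ey)
cv2.imwrite("pics/fit.png",img[480:900,600:1320,::-1])
E
```

```text
66.5 [245.80902778 219.03125   ] [  4   6  25  13 288] [0.592  0.0776 0.0925]
68.0 [295.05882353 215.42906574] [  4   5  24  14 289] [ 0.597  -0.0264  0.0925]
74.0 [344.45422535 211.84507042] [  4   6  24  13 284] [ 0.6019 -0.1316  0.0925]
64.5 [393.28417266 208.10071942] [  4   6  24  13 278] [ 0.6072 -0.2364  0.0925]
[0.10414205 0.10529098 0.10497119]
yaw 2.7776966098115725 C [ 0.56157235 -0.081023  ]
[0.5919 0.0781]
[ 0.597  -0.0267]
[ 0.6021 -0.1316]
[ 0.6072 -0.2365]
va 0.013812417014210031 0.10396010478565898
cup 0.010614641466989818 0.0013810438534320685
vb -0.009736664741148628 -0.10165511410608781
```

View pics/fit.png

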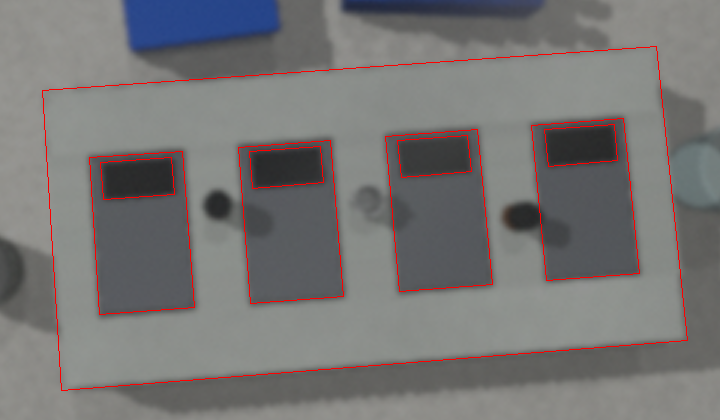

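The fit overlays exactly, with unit centre (0.5616, -0.0810) and yaw 2.78°. The vials and cup are midway between covers. I'll move above pad 1 with the jaws shut and the tool yaw set to about 182.8°.

servo_tool(
  plan=[
    {"xyz": [-54.4,-40.4,0],"twist": [0,0,-19.7],"jaw": 1},
    {"xyz": [-54.4,-40.4,0],"twist": [0,0,-19.7],"jaw": 1},
    {"xyz": [-54.4,-40.4,0],"twist": [0,0,-19.7],"jaw": 1},
    {"xyz": [-54.4,-40.4,0],"twist": [0,0,-19.7],"jaw": 1},
    {"xyz": [-54.4,-40.4,0],"twist": [0,0,-19.7],"jaw": 1},
    {"xyz": [-54.4,-40.4,0],"twist": [0,0,-19.7],"jaw": 1},
    {"xyz": [-54.4,-40.4,0],"twist": [0,0,-19.7],"jaw": 1},
    {"xyz": [-54.4,-40.4,0],"twist": [0,0,-19.7],"jaw": 1},
    {"xyz": [-54.4,-40.4,0],"twist": [0,0,-19.7],"jaw": 1},
    {"xyz": [-54.4,-40.4,0],"twist": [0,0,-19.7],"jaw": 1},
  ],
  newtons=20,
)

```text
time_s: 1.03
tool_pos: [0.4375, 0.2851, 0.4049]
tool_rot: [180.0, 0.0, -177.2]
force: [0.0, 1.6, 0.8]
grip_width: 0.0284
grasp_force: 0.0
```

```bash
cat >> h.py <<'E'
from scipy.spatial.transform import Rotation as Ro
YAW=2.778; C=np.array([.5616,-.0810])
ex=np.array([np.cos(np.radians(YAW)),np.sin(np.radians(YAW))]); ey=np.array([-ex[1],ex[0]])
def go(ux,uy,ztip):
    "shift (cm) and twist (deg) in tool axes to put tip at unit (ux,uy), world z ztip"
    o=env.get_obs(); R=Ro.from_euler('xyz',o["tool_rot"],degrees=True)
    T=Ro.from_euler('xyz',[180,0,180+YAW],degrees=True)
    p=np.array([*(C+ux*ex+uy*ey),ztip+.182])
    print("xyz",(100*R.inv().apply(p-o["tool_pos"])).round(2),"twist",(R.inv()*T).as_rotvec(degrees=True).round(2),
      "t",o["time_s"],"pos",o["tool_pos"].round(4),"F",o["force"].round(2),"w",round(o["grip_width"],4))
E
python3 -c "
from h import *
go(.038,.1575,.14)"
```

```text
xyz [-14.41 -21.43   8.29] twist [0.03 0.02 0.04] t 1.0333 pos [0.4375 0.2851 0.4049] F [0.02 1.64 0.82] w 0.0284
```

servo_tool(
  plan=[
    {"xyz": [-14.2,-21.2,2],"twist": [0,0,0],"jaw": 1},
    {"xyz": [-14.2,-21.2,2],"twist": [0,0,0],"jaw": 1},
    {"xyz": [-14.2,-21.2,2],"twist": [0,0,0],"jaw": 1},
    {"xyz": [-14.2,-21.2,2],"twist": [0,0,0],"jaw": 1},
    {"xyz": [-14.2,-21.2,2],"twist": [0,0,0],"jaw": 1},
    {"xyz": [-14.2,-21.2,2],"twist": [0,0,0],"jaw": 1},
    {"xyz": [-14.2,-21.2,2],"twist": [0,0,0],"jaw": 1},
    {"xyz": [-14.2,-21.2,8.3],"twist": [0,0,0],"jaw": 1},
    {"xyz": [-14.2,-21.2,8.3],"twist": [0,0,0],"jaw": 1},
    {"xyz": [-14.2,-21.2,8.3],"twist": [0,0,0],"jaw": 1},
  ],
)

```text
time_s: 1.87
tool_pos: [0.5869, 0.0821, 0.3163]
tool_rot: [-179.9, -0.6, -177.2]
force: [-1.0, 1.1, -0.4]
grip_width: 0.0005
grasp_force: 0.0
```

```bash
python3 -c "
from h import *
go(.038,.1575,.098)"
```

```text
xyz [-0.52 -0.41  3.63] twist [-0.1  -0.55 -0.01] t 1.8667 pos [0.5869 0.0821 0.3163] F [-1.04  1.11 -0.38] w 0.0005
```

servo_tool(
  plan=[
    {"xyz": [0,0,0],"twist": [0,0,0],"jaw": 1},
    {"xyz": [0,0,2.5],"twist": [0,0,0],"jaw": 1},
    {"xyz": [0,0,2.5],"twist": [0,0,0],"jaw": 1},
    {"xyz": [0,0,2.5],"twist": [0,0,0],"jaw": 1},
    {"xyz": [0,0,2.5],"twist": [0,0,0],"jaw": 1},
    {"xyz": [0,0,2.5],"twist": [0,0,0],"jaw": 1},
  ],
)

```text
time_s: 2.37
tool_pos: [0.5896, 0.0825, 0.2988]
tool_rot: [180.0, 0.2, -177.2]
force: [-1.0, 0.7, 0.9]
grip_width: 0.0006
grasp_force: 0.0
```

```bash
python3 -c "
from h import *
go(.038,.1575,.094)"
```

```text
xyz [-0.21 -0.45  2.28] twist [0.04 0.17 0.05] t 2.3667 pos [0.5896 0.0825 0.2988] F [-0.96  0.67  0.91] w 0.0006
```

servo_tool(
  plan=[
    {"xyz": [-0.2,-0.45,1.8],"twist": [0,0,0],"jaw": 1},
    {"xyz": [-0.2,-0.45,1.8],"twist": [0,0,0],"jaw": 1},
    {"xyz": [-0.2,-0.45,1.8],"twist": [0,0,0],"jaw": 1},
    {"xyz": [-0.2,-0.45,1.8],"twist": [0,0,0],"jaw": 1},
    {"xyz": [-0.2,-0.45,1.8],"twist": [0,0,0],"jaw": 1},
  ],
)

```text
time_s: 2.78
tool_pos: [0.5915, 0.0782, 0.2798]
tool_rot: [180.0, 0.1, -177.2]
force: [0.0, 0.9, 1.0]
grip_width: 0.0004
grasp_force: 0.0
```

```bash
python3 -c "
from h import *
go(.038,.1575,.094)"
```

```text
xyz [-0.04 -0.01  0.38] twist [0.03 0.08 0.04] t 2.7833 pos [0.5915 0.0782 0.2798] F [0.05 0.86 0.99] w 0.0004
```

Tip is at 97.8 mm, over pad 1. I'll press down in steps; rib top is at about 93 mm.

servo_tool(
  plan=[
    {"xyz": [0,0,0.3],"twist": [0,0,0],"jaw": 1},
    {"xyz": [0,0,0.5],"twist": [0,0,0],"jaw": 1},
    {"xyz": [0,0,0.6],"twist": [0,0,0],"jaw": 1},
    {"xyz": [0,0,0.6],"twist": [0,0,0],"jaw": 1},
  ],
)

```text
time_s: 3.12
tool_pos: [0.5915, 0.0781, 0.2738]
tool_rot: [180.0, 0.1, -177.2]
force: [-1.1, -0.1, 4.7]
grip_width: 0.0007
grasp_force: 2.3
```

servo_tool(
  plan=[
    {"xyz": [0,0,0.1],"twist": [0,0,0],"jaw": 1},
    {"xyz": [0,0,0.2],"twist": [0,0,0],"jaw": 1},
    {"xyz": [0,0,0.2],"twist": [0,0,0],"jaw": 1},
  ],
)

```text
time_s: 3.37
tool_pos: [0.5916, 0.078, 0.2736]
tool_rot: [179.9, 0.1, -177.2]
force: [-4.7, 0.2, 15.0]
grip_width: 0.0006
grasp_force: 7.3
```

Cover 1 is firm (15 N, no further travel). Next is pad 2.

servo_tool(
  plan=[
    {"xyz": [0,0,-3],"twist": [0,0,0],"jaw": 1},
    {"xyz": [0,0,-6],"twist": [0,0,0],"jaw": 1},
    {"xyz": [0,-3,-6],"twist": [0,0,0],"jaw": 1},
    {"xyz": [0,-7,-6],"twist": [0,0,0],"jaw": 1},
    {"xyz": [0,-10.5,-6],"twist": [0,0,0],"jaw": 1},
    {"xyz": [0,-10.5,-6],"twist": [0,0,0],"jaw": 1},
    {"xyz": [0,-10.5,-6],"twist": [0,0,0],"jaw": 1},
    {"xyz": [0,-10.5,-3],"twist": [0,0,0],"jaw": 1},
    {"xyz": [0,-10.5,-0.8],"twist": [0,0,0],"jaw": 1},
    {"xyz": [0,-10.5,-0.8],"twist": [0,0,0],"jaw": 1},
  ],
)

```text
time_s: 4.2
tool_pos: [0.5947, -0.0248, 0.2743]
tool_rot: [179.9, -0.4, -177.1]
force: [-1.4, 0.3, 0.5]
grip_width: 0.0004
grasp_force: 0.0
```

servo_tool(
  plan=[
    {"xyz": [0,0,0],"twist": [0,0,0],"jaw": 1},
    {"xyz": [0,0,0],"twist": [0,0,0],"jaw": 1},
  ],
)

```text
time_s: 4.37
tool_pos: [0.5968, -0.026, 0.2797]
tool_rot: [180.0, 0.1, -177.1]
force: [0.3, 0.2, -0.1]
grip_width: 0.0003
grasp_force: 0.0
```

```bash
python3 -c "
from h import *
go(.038,.0525,.092)"
```

```text
xyz [-0.02 -0.08  0.57] twist [0.02 0.05 0.11] t 4.3667 pos [ 0.5968 -0.026   0.2797] F [ 0.25  0.16 -0.15] w 0.0003
```

servo_tool(
  plan=[
    {"xyz": [0,0,0.3],"twist": [0,0,0],"jaw": 1},
    {"xyz": [0,0,0.5],"twist": [0,0,0],"jaw": 1},
    {"xyz": [0,0,0.6],"twist": [0,0,0],"jaw": 1},
    {"xyz": [0,0,0.6],"twist": [0,0,0],"jaw": 1},
  ],
)

```text
time_s: 4.7
tool_pos: [0.5966, -0.0268, 0.2733]
tool_rot: [180.0, 0.1, -177.2]
force: [-1.2, 0.8, 1.2]
grip_width: 0.0005
grasp_force: 0.3
```

servo_tool(
  plan=[
    {"xyz": [0,0,0.1],"twist": [0,0,0],"jaw": 1},
    {"xyz": [0,0,0.2],"twist": [0,0,0],"jaw": 1},
    {"xyz": [0,0,0.2],"twist": [0,0,0],"jaw": 1},
  ],
)

```text
time_s: 4.95
tool_pos: [0.5967, -0.0268, 0.2712]
tool_rot: [180.0, 0.1, -177.2]
force: [0.6, 0.5, 2.4]
grip_width: 0.0003
grasp_force: 1.3
```

servo_tool(
  plan=[
    {"xyz": [0,0,0.1],"twist": [0,0,0],"jaw": 1},
    {"xyz": [0,0,0.2],"twist": [0,0,0],"jaw": 1},
    {"xyz": [0,0,0.3],"twist": [0,0,0],"jaw": 1},
    {"xyz": [0,0,0.3],"twist": [0,0,0],"jaw": 1},
  ],
)

```text
time_s: 5.28
tool_pos: [0.5966, -0.0268, 0.2678]
tool_rot: [180.0, 0.1, -177.2]
force: [1.4, 0.5, 2.7]
grip_width: 0.0008
grasp_force: 1.2
```

Cover 2 tips (7 mm down at under 3 N), so its bay is the empty one. I'll push its pad further down.

servo_tool(
  plan=[
    {"xyz": [0,0,0.3],"twist": [0,0,0],"jaw": 1},
    {"xyz": [0,0,0.6],"twist": [0,0,0],"jaw": 1},
    {"xyz": [0,0,0.9],"twist": [0,0,0],"jaw": 1},
    {"xyz": [0,0,1.2],"twist": [0,0,0],"jaw": 1},
    {"xyz": [0,0,1.5],"twist": [0,0,0],"jaw": 1},
    {"xyz": [0,0,1.7],"twist": [0,0,0],"jaw": 1},
    {"xyz": [0,0,1.7],"twist": [0,0,0],"jaw": 1},
  ],
)

```text
time_s: 5.87
tool_pos: [0.5962, -0.0271, 0.25]
tool_rot: [-180.0, -0.0, -177.2]
force: [1.2, -0.1, 1.5]
grip_width: 0.0004
grasp_force: 0.7
```

```bash
python3 - <<'E'
from h import *
go(.038,.0525,.07)
c=env.read_camera("scene");u,v=map(int,proj(c,[*(C+.0525*ey),.1]))
cv2.imwrite("pics/s1.png",cv2.resize(c["img"][v-90:v+60,u-100:u+100,::-1],None,fx=3,fy=3))
E
```

```text
xyz [-0.08  0.04 -0.2 ] twist [-0.02 -0.03  0.02] t 5.8667 pos [ 0.5962 -0.0271  0.25  ] F [ 1.23 -0.08  1.47] w 0.0004
```

View pics/s1.png

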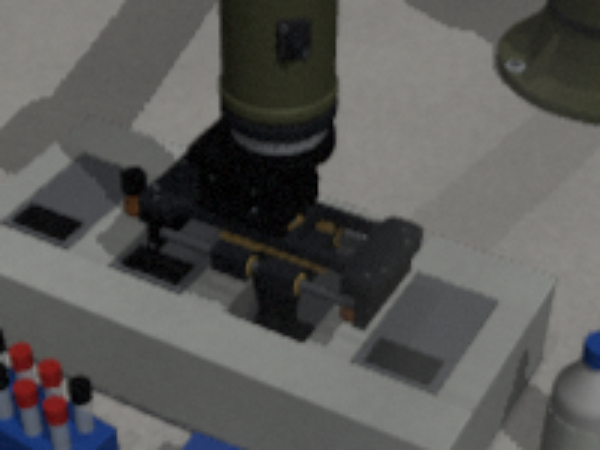

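It shows the fingertips down in bay 2, with the gripper body above the vials and both vials standing. Now I'll retract up and go round to the near side of the raised end.

servo_tool(
  plan=[
    {"xyz": [0,0,-2],"twist": [0,0,0],"jaw": 1},
    {"xyz": [0,0,-6],"twist": [0,0,0],"jaw": 1},
    {"xyz": [0,0,-10],"twist": [0,0,0],"jaw": 1},
    {"xyz": [0,0,-11],"twist": [0,0,0],"jaw": 1},
    {"xyz": [0,0,-11],"twist": [0,0,0],"jaw": 1},
    {"xyz": [4,0,-11],"twist": [0,0,0],"jaw": 1},
    {"xyz": [8,0,-11],"twist": [0,0,0],"jaw": 1},
    {"xyz": [12,0,-11],"twist": [0,0,0],"jaw": 1},
    {"xyz": [13.3,0,-11],"twist": [0,0,0],"jaw": 1},
    {"xyz": [13.3,0,-11],"twist": [0,0,0],"jaw": 1},
  ],
)

```text
time_s: 6.75
tool_pos: [0.4601, -0.0337, 0.3589]
tool_rot: [179.9, -0.2, -177.2]
force: [0.8, 0.6, -0.7]
grip_width: 0.0006
grasp_force: 0.0
```

servo_tool(
  plan=[
    {"xyz": [0,0,0],"twist": [0,0,0],"jaw": 1},
    {"xyz": [0,0,0],"twist": [0,0,0],"jaw": 1},
  ],
)

```text
time_s: 6.92
tool_pos: [0.4641, -0.0332, 0.3603]
tool_rot: [-180.0, -0.0, -177.2]
force: [0.1, 0.4, 0.2]
grip_width: 0.0003
grasp_force: 0.0
```

```bash
python3 - <<'E'
from h import *
go(-.095,.0525,.105)
c=env.read_camera("scene");u,v=map(int,proj(c,[*(C+.0525*ey),.1]))
cv2.imwrite("pics/s2.png",cv2.resize(c["img"][v-90:v+60,u-100:u+100,::-1],None,fx=3,fy=3))
E
```

```text
xyz [-0.01  0.01  7.33] twist [-0.01 -0.    0.05] t 6.9167 pos [ 0.4641 -0.0332  0.3603] F [0.06 0.37 0.21] w 0.0003
```

View pics/s2.png

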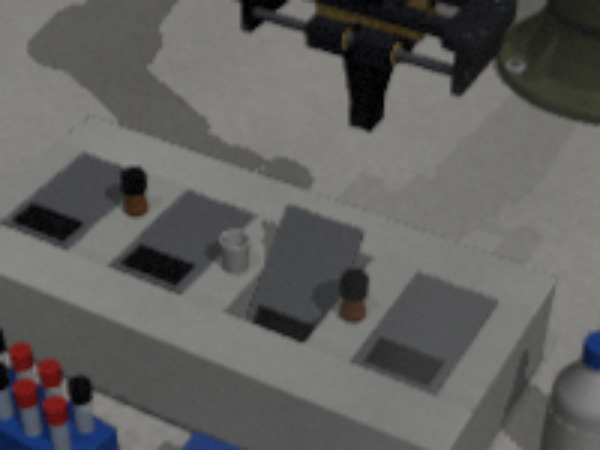

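Cover 2 stands about 40° open, its raised end at (325,215), and the vials and cup are still standing. Next: down behind the raised end, then push away from the robot.

servo_tool(
  plan=[
    {"xyz": [0,0,3],"twist": [0,0,0],"jaw": 1},
    {"xyz": [0,0,6],"twist": [0,0,0],"jaw": 1},
    {"xyz": [0,0,6.8],"twist": [0,0,0],"jaw": 1},
    {"xyz": [0,0,6.8],"twist": [0,0,0],"jaw": 1},
    {"xyz": [0,0,6.8],"twist": [0,0,0],"jaw": 1},
    {"xyz": [-1,0,6.8],"twist": [0,0,0],"jaw": 1},
    {"xyz": [-2,0,6.8],"twist": [0,0,0],"jaw": 1},
    {"xyz": [-3,0,6.8],"twist": [0,0,0],"jaw": 1},
    {"xyz": [-3.5,0,6.8],"twist": [0,0,0],"jaw": 1},
    {"xyz": [-3.5,0,6.8],"twist": [0,0,0],"jaw": 1},
  ],
)

```text
time_s: 7.8
tool_pos: [0.5001, -0.0315, 0.2934]
tool_rot: [-180.0, 0.1, -177.2]
force: [0.3, -0.0, 0.8]
grip_width: 0.0004
grasp_force: 0.0
```

servo_tool(
  plan=[
    {"xyz": [-0.4,0,0],"twist": [0,0,0],"jaw": 1},
    {"xyz": [-0.8,0,0],"twist": [0,0,0],"jaw": 1},
    {"xyz": [-1.2,0,0],"twist": [0,0,0],"jaw": 1},
    {"xyz": [-1.6,0,0],"twist": [0,0,0],"jaw": 1},
    {"xyz": [-2,0,0],"twist": [0,0,0],"jaw": 1},
    {"xyz": [-2,0,0],"twist": [0,0,0],"jaw": 1},
  ],
)

```text
time_s: 8.3
tool_pos: [0.5182, -0.0309, 0.2929]
tool_rot: [180.0, -0.2, -177.2]
force: [-6.6, -0.1, 5.9]
grip_width: 0.0004
grasp_force: 6.0
```

```bash
python3 -c "
from h import *
go(-.0165,.0525,.11)"
```

```text
xyz [-2.44  0.03  0.08] twist [ 0.01 -0.18  0.02] t 8.3 pos [ 0.5182 -0.0309  0.2929] F [-6.56 -0.13  5.9 ] w 0.0004
```

```bash
python3 - <<'E'
from h import *
c=env.read_camera("scene");u,v=map(int,proj(c,[*(C+.0525*ey),.1]))
cv2.imwrite("pics/s3.png",cv2.resize(c["img"][v-70:v+50,u-80:u+80,::-1],None,fx=4,fy=4,interpolation=cv2.INTER_CUBIC))
E
```

```text
(no output)
```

View pics/s3.png

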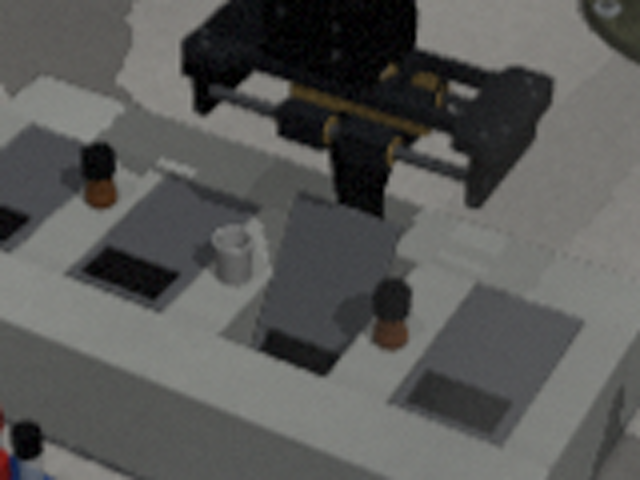

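```bash
python3 - <<'E'
from h import *
c=env.read_camera("scene");u,v=map(int,proj(c,[*(C+.0525*ey),.1]))
T=lambda a,b,z:((proj(c,[*(C+a*ex+b*ey),z])-[u-80,v-70])*4).round()
for d in(15,20,25,30,35,40,50,60):
    t=np.radians(d);s,k=np.sin(t),np.cos(t)
    P=lambda l,h,y:T(l*k+h*s,y,.087-l*s+h*k)
    print(d,P(-.055,.003,.0855),P(-.055,.003,.0195),P(.055,.003,.0195),P(.025,.005,.0275), "end",(-55*k+3*s).round(1),(87+55*s+3*k).round(1))
print(T(-.0409,.0525,.111), T(-.0314,.0525,.111))
E
```

```text
15 [415. 243.] [315. 208.] [222. 349.] [260. 312.] end -52.3 104.1
20 [414. 239.] [314. 203.] [223. 354.] [260. 314.] end -50.7 108.6
25 [413. 235.] [312. 199.] [225. 358.] [261. 317.] end -48.6 113.0
30 [411. 232.] [310. 196.] [227. 362.] [261. 319.] end -46.1 117.1
35 [409. 229.] [308. 193.] [229. 365.] [262. 321.] end -43.3 121.0
40 [407. 227.] [305. 191.] [232. 367.] [263. 323.] end -40.2 124.7
50 [402. 225.] [299. 188.] [238. 369.] [265. 325.] end -33.1 131.1
60 [396. 225.] [292. 189.] [245. 369.] [268. 326.] end -24.9 136.1
[356. 227.] [348. 236.]
```

The cover is at about 45° and moving. The contact force (-6.6, +5.9) gives ≈0.07 N m about the pin, so this is edge contact with friction. I'll keep pushing, rising a little along with the edge.

servo_tool(
  plan=[
    {"xyz": [-0.2,0,-0.2],"twist": [0,0,0],"jaw": 1},
    {"xyz": [-0.4,0,-0.4],"twist": [0,0,0],"jaw": 1},
    {"xyz": [-0.6,0,-0.5],"twist": [0,0,0],"jaw": 1},
    {"xyz": [-0.8,0,-0.6],"twist": [0,0,0],"jaw": 1},
    {"xyz": [-1.0,0,-0.7],"twist": [0,0,0],"jaw": 1},
    {"xyz": [-1.0,0,-0.7],"twist": [0,0,0],"jaw": 1},
  ],
)

```text
time_s: 8.9
tool_pos: [0.5291, -0.0302, 0.3001]
tool_rot: [-180.0, 0.1, -177.2]
force: [-1.0, 0.6, 1.6]
grip_width: 0.0005
grasp_force: 2.8
```

servo_tool(
  plan=[
    {"xyz": [-0.2,0,-0.1],"twist": [0,0,0],"jaw": 1},
    {"xyz": [-0.4,0,-0.2],"twist": [0,0,0],"jaw": 1},
    {"xyz": [-0.6,0,-0.25],"twist": [0,0,0],"jaw": 1},
    {"xyz": [-0.7,0,-0.3],"twist": [0,0,0],"jaw": 1},
    {"xyz": [-0.7,0,-0.3],"twist": [0,0,0],"jaw": 1},
  ],
)

```text
time_s: 9.32
tool_pos: [0.5357, -0.0299, 0.3027]
tool_rot: [-180.0, 0.0, -177.2]
force: [-0.4, -0.7, 0.2]
grip_width: 0.0003
grasp_force: 0.3
```

```bash
python3 -c "
from h import *
go(-.0165,.0525,.121)"
```

```text
xyz [-0.69  0.02 -0.03] twist [-0.01  0.02  0.03] t 9.3167 pos [ 0.5357 -0.0299  0.3027] F [-0.44 -0.75  0.22] w 0.0003
```

servo_tool(
  plan=[
    {"xyz": [-0.15,0,0],"twist": [0,0,0],"jaw": 1},
    {"xyz": [-0.3,0,0],"twist": [0,0,0],"jaw": 1},
    {"xyz": [-0.45,0,0],"twist": [0,0,0],"jaw": 1},
    {"xyz": [-0.45,0,0],"twist": [0,0,0],"jaw": 1},
    {"xyz": [-0.45,0,0],"twist": [0,0,0],"jaw": 1},
  ],
)

```text
time_s: 9.73
tool_pos: [0.5393, -0.0298, 0.3027]
tool_rot: [180.0, -0.2, -177.2]
force: [-5.2, 0.3, 4.1]
grip_width: 0.0003
grasp_force: 2.5
```

servo_tool(
  plan=[
    {"xyz": [-0.1,0,0],"twist": [0,0,0],"jaw": 1},
    {"xyz": [-0.2,0,0],"twist": [0,0,0],"jaw": 1},
    {"xyz": [-0.2,0,0],"twist": [0,0,0],"jaw": 1},
  ],
)

```text
time_s: 9.98
tool_pos: [0.5404, -0.0298, 0.3024]
tool_rot: [180.0, -0.4, -177.2]
force: [-9.9, 0.5, 5.5]
grip_width: 0.0005
grasp_force: 4.4
```

servo_tool(
  plan=[
    {"xyz": [-0.1,0,0],"twist": [0,0,0],"jaw": 1},
    {"xyz": [-0.1,0,0],"twist": [0,0,0],"jaw": 1},
  ],
)

```text
time_s: 10.15
tool_pos: [0.5409, -0.0298, 0.3023]
tool_rot: [180.0, -0.5, -177.2]
force: [-11.0, -0.9, 6.5]
grip_width: 0.0005
grasp_force: 5.4
```

At the expected stop, 11 N and rigid. I'll back away horizontally, then up, and look.

servo_tool(
  plan=[
    {"xyz": [1,0,0],"twist": [0,0,0],"jaw": 1},
    {"xyz": [4,0,0],"twist": [0,0,0],"jaw": 1},
    {"xyz": [8,0,0],"twist": [0,0,0],"jaw": 1},
    {"xyz": [8,0,-3],"twist": [0,0,0],"jaw": 1},
    {"xyz": [8,0,-7],"twist": [0,0,0],"jaw": 1},
    {"xyz": [8,0,-11],"twist": [0,0,0],"jaw": 1},
    {"xyz": [8,0,-14],"twist": [0,0,0],"jaw": 1},
    {"xyz": [8,0,-14],"twist": [0,0,0],"jaw": 1},
    {"xyz": [8,0,-14],"twist": [0,0,0],"jaw": 1},
    {"xyz": [8,0,-14],"twist": [0,0,0],"jaw": 1},
  ],
)

```text
time_s: 10.98
tool_pos: [0.4629, -0.0334, 0.4423]
tool_rot: [180.0, 0.0, -177.2]
force: [0.3, -1.1, -0.7]
grip_width: 0.0002
grasp_force: 0.0
```

```bash
python3 - <<'E'
from h import *
go(-.0165,.0525,.121)
c=env.read_camera("scene");u,v=map(int,proj(c,[*(C+.0525*ey),.1]))
T=lambda a,b,z:((proj(c,[*(C+a*ex+b*ey),z])-[u-80,v-70])*4).round()
for d in(65,70,75,80):
    t=np.radians(d);s,k=np.sin(t),np.cos(t)
    P=lambda l,h,y:T(l*k+h*s,y,.087-l*s+h*k)
    print(d,P(-.055,.003,.0855),P(-.055,.003,.0195))
cv2.imwrite("pics/s4.png",cv2.resize(c["img"][v-70:v+50,u-80:u+80,::-1],None,fx=4,fy=4,interpolation=cv2.INTER_CUBIC))
E
```

```text
xyz [-7.970e+00  1.000e-02  1.393e+01] twist [0.02 0.03 0.04] t 10.9833 pos [ 0.4629 -0.0334  0.4423] F [ 0.34 -1.12 -0.7 ] w 0.0002
65 [392. 227.] [288. 190.]
70 [388. 229.] [284. 192.]
75 [384. 232.] [280. 195.]
80 [380. 236.] [276. 198.]
```

View pics/s4.png

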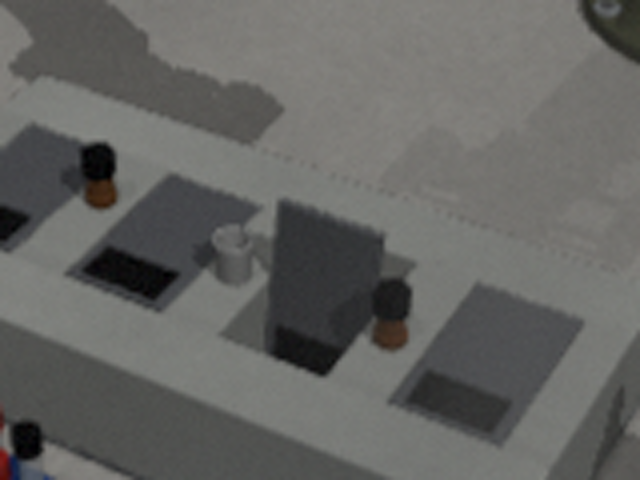

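Cover 2's upper corners are at (277,199) and (383,235), which matches about 78–80°. The other covers are shut, and the vials and cup are standing in place.

```bash
python3 -c "
from cell import env
print(env.sign_off())"
```

```text
the job is handed in; nothing more can be done
None
```

Cover 2 was the one that tipped; it now stands open at its stop (about 78–80° in the last picture), the other three covers are shut, and the vials and cup are in place. I pressed only pads 1 (firm) and 2, and the job is handed in.

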